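# Fit the regulator to the compressor's quick coupler

### The arm

A 6-joint arm with a two-finger parallel gripper is mounted at the origin on a cart in front of the work surface, level with it; the furniture and walls round the work are solid. World frame = base frame: x ahead of the robot, y to its left, z up, the work surface at z = 0. Lengths are in m, angles in rad, forces in N, time in s.
With the tool pointing down it reaches from about 0.35 to 0.975 m from the base axis. Payload 4.9 kg.
Tool frame: the origin (TCP) lies at the very end of the fingers, on their centre line; the grasp point (between the pads) lies 19 mm behind it; z points along the fingers, y is the line along which they close (so a half turn about z gives the same grasp; the last joint's range is limited). The gripper opens to 85 mm and grips with 20 to 120 N. Pads are 22 mm wide; open, the fingers measure 114 mm over their backs; the gripper's body (76 mm by 85 mm) begins 54 mm behind the grasp point. The pads swing forward as they close: fully open they stand 13 mm farther back than shut.
Start: joints at [1.225, 0.053, 1.613, -0, 1.476, -0.119], TCP at [0.141, 0.609, 0.231] pointing down, gripper open.
Joint ranges: [-3.01, 3.01], [-1.01, 2.22], [0.06, 2.58], [-1.02, 4.17], [0.09, 2.62], [-3.14, 3.14]. Speed limits (rad/s): [2.57, 2.57, 3.14, 3.14, 3.14, 3.14].

### API

Orientations are given as a rotation vector (axis times angle).
In Python, from station import ctrl gives the robot as it stands.
- The arm moves only by the tool jog_arm, never from a script. Its argument "plan" is a list of rows, each a list of 7 numbers: the shift along the tool's x, y, z in units of 0.02 m (1.0 is 0.02 m), then the turn, a rotation vector about the tool's x, y, z in units of 45 degrees (1.0 is 45 degrees), then the opening, from -1 (shut) to 1 (fully open). A call has 1 to 8 rows; each row shifts and turns the commanded pose from where the row before left it, along the tool's axes as they then stand; what a row does not reach is not made up. A row lasts 1/10 s, in which the tool goes at most 50 mm and 8.59 degrees, less where a joint would pass 70% of its speed; a pose out of reach is approached as far as the arm can. A call with a number of a shift or a turn outside -1 to 1 is refused whole. A call with a gripper value outside its range is refused whole. The fingers move at their own pace and stop on an object; "grip_force" is the grip in N (left out, the last holds). Time passes only in rows, so rows that do not move let the fingers close. It gives the time, the measured TCP pose, the force, the opening and the grip force at its end, in the units of the state.
- ctrl.get_obs(): the state, without advancing time (a new reading comes with each control period).
- ctrl.get_image(name): name is "scene" or "top" or "wrist"; returns (picture, depth): 384x512x3 uint8, red, green, blue; 384x512 float32, m along the optical axis (not along the pixel's ray), 0 where there is no reading.
- ctrl.camera_info(name): a dict with "camera_matrix" (3x3 intrinsics, pixels), "rvec" (rotation vector, rad) and "tvec" (3), from world to camera coordinates, as OpenCV has them; the wrist camera has in their place "T_tool_cam" (4x4, takes a point from camera to tool coordinates, whose origin is the TCP and whose axes are the flange's). Camera axes: x right, y down, z forward; pixel columns grow to the right and rows downward; lengths in m; the calibration is good to about 2 mm. A picture is of the moment at which its call begins: read the wrist's pose just before it. camera_info takes no time and is no camera call.
- ctrl.finish_job(): hands the job in; it is judged then, once.
The state is a dict: "t": time; "q": joint angles; "dq": joint speeds; "effort": joint torques, N m; "tool_pos": TCP position; "tool_rot": TCP orientation; "contact_force": force on the tool from outside, world axes, zero at the start; "wrist_torque": the same for the moment, N m; "opening": finger opening in m; "grip_force": force on a finger pad.
Only numpy, scipy, OpenCV 4.12 (cv2) and the standard library are available. Lean on these libraries where they do the work, as an engineer would, in place of code of your own. Each camera call takes 0.05 s, during which the arm holds its last target. There are 200 camera calls.

### The job

The quick coupler on the little compressor has been tripped shut while empty, so no plug will go in. Draw its sleeve down until it stays back by itself and let it go; then take the pressure regulator with the dial gauge from the wooden stand, feel its plug into the coupler without forcing it, and push it gently home until the sleeve springs forward and locks it. Leave it standing there, and leave the other things where they are.

Things in the scene. Friction and masses are not known exactly. Their poses are not given: they have to be found in the camera images.
- air_unit: small airbrush compressor, fixed, 112 x 140 mm: grey base with a flat deck at z = 56 mm; along its back a black motor and finned head (top at z = 112 mm), in front of them the upright outlet coupler. Origin under the base's centre on the table; x from its front (switch, slots) to its back, y to its left, z up
- outlet (a point): nominal centre of the coupler's mouth, the flat top rim (119 mm above the table, 28 mm across) of a sharp-edged bore 17.6 mm across; axes as air_unit's. The coupler stands on a rubber bush with play: its axis is up to 6 mm off this point in x and in y; it stays where it is pushed and yields sideways only to about 16 N. Fingers closed on it settle on its axis along their closing line. Its height is exact
- collar (a point): point 32 mm below outlet, with the same play: top of the sleeve's foot collar, sleeve forward. Aluminium sleeve: 42 mm across, knurled, from 3 to 32 mm below the mouth; collar 48 mm across, 4 mm high. Grip the knurl, or push down on the collar. Below it only a brass hexagon 28 mm across, the bush, and the deck 31 mm below this point. The motor starts 32 mm behind the axis, lower than the sleeve's top
- sleeve (a joint): 0 = forward (up), 0.009 m = fully back (down, hard stop); spring 4.5 to 7 N forward. At the start tripped: forward, locking balls in the bore, a plug stops 15 mm short. Drawn past 0.0075 a retainer rises in the bore, spreads the balls and holds the sleeve back: let go, it stays at about 0.006. When a plug comes home the balls drop into its groove and the sleeve snaps forward and locks it
- retainer_top (a point): point 9.5 mm below outlet, with the same play: top of the spring-loaded retainer in the bore once the sleeve is held back. A plug meets it here and pushes it down 16 mm against 5 to 11 N plus a little friction, until its shoulder meets the mouth (hard stop); the balls drop in the last 1 to 2 mm. Let go, the locked plug rises 1 to 2 mm
- regulator_mid (a point): the pressure regulator, loose, 0.2 kg, upright in a hole of the stand: point on its axis half-way up, 26 mm above its plug's shoulder; z up, x away from its dial. Aluminium body 34 mm across up to 14 mm above the point. The dial gauge, 38 mm across, reaches 44 mm out on the -x side, a brass outlet 38 mm on +x, both below the knob
- knob (a point): on the regulator's axis, 60 mm above its shoulder: middle of its black knurled knob, 28 mm across, which spans 17 mm below to 16 mm above this point (the regulator's top). Grip it here, across the regulator's y
- regulator: the regulator, origin in the middle of its shoulder's underside (level with the stand's top at the start, with the coupler's mouth when home), axes as above. Below it the plug nose: 26 mm long, 16.5 mm across, tip chamfered 0.8 mm, with a locking groove round it
- stand: wooden block 56 x 140 x 34 mm, fixed, with three holes 18.5 mm across and 28 mm deep in its top, in a row along its y, 46 mm apart; origin under its centre. The regulator, the dust plug and the blow nozzle stand in them in any order
- dust_plug: black plastic dust plug with the same plug nose, standing in the stand, 26 mm wide, 23 mm above it; a bystander; origin in the middle of its shoulder's underside, level with the stand's top
- blow_nozzle: slim brass blow nozzle with the same plug nose, standing in the stand, 23 mm wide, 50 mm above it; a bystander; origin in the middle of its shoulder's underside, level with the stand's top
- paint_pot_1: small white paint pot, 47 mm wide, 36 mm high, on the table; origin under its centre; a bystander
- eraser: eraser 23 x 45 x 14 mm on the table; origin under its centre; a bystander
- rinse_jar: glass jar with dirty water, 67 mm wide, 100 mm high, on the table; origin under its centre; a bystander
- paint_tube_4: white paint tube 118 x 31 x 28 mm lying on the table; origin under its centre; a bystander
- pen_1: white marker with a red cap, 17 x 135 x 16 mm, lying on the table; origin under its centre; a bystander

How it is judged:
On the way:
1. the sleeve stays drawn back with nothing touching it (value of joint sleeve above 0.004 m and contact force between the fingers and air_unit below 0.5 N), for 0.2 s.
At the end, for the whole second after the job is handed in: the sleeve is forward (below 1 mm), the regulator's shoulder is within 3 mm of the coupler's mouth and within 14 mm of the outlet's nominal axis, the regulator is upright within 0.08 rad and at rest (value of joint sleeve below 0.001 m and z of regulator_mid in the frame of outlet between 0.024 and 0.029 m and horizontal distance between regulator_mid and outlet below 0.014 m and angle between regulator_mid's own z axis and vertical below 0.08 rad and linear speed of regulator below 0.02 m/s); the robot touches nothing.
It fails at once if the regulator is pressed against the compressor or its coupler with more than 40 N (contact force between regulator and air_unit above 40 N).
It fails at once if one of the other things is moved by more than 30 mm (distance of any of dust_plug, blow_nozzle, paint_pot_1, eraser, rinse_jar, paint_tube_4, pen_1 from where it was at the start of the episode above 0.03 m).
It also fails if it takes over 54 s, if anything falls off the work surface, if the arm or the gripper's body presses on something with over 40 N, if the wrist force passes 120 N, or if a joint passes its speed limit or range.

## Working session

There is one attempt and no reset: what is moved stays moved. The work goes in short steps, Python scripts to look and compute and a tool call to move; the robot and the scene stay as the last step left them, time stands still between calls to the robot, and variables do not carry over. Pictures are saved under pics/ and viewed, at most 10 in all, crops included, and the job is handed in when it is done.

Besides the shell and the picture viewer there is one more tool, called after "Emit:" as a command line: name --pt "numbers of a row" for each row, then --argument value for the rest. jog_arm: Moves the arm, as the interface text tells. Shifts and turns lie within -1 to 1; 1 stands for 0.02 m of shift or 45 degrees of turn. Its arguments: {"type":"object","properties":{"plan":{"type":"array"},"grip_force":{"type":"number"}},"required":["plan"]}

```bash
ls; mkdir -p pics
cat > h.py <<'E'
from station import ctrl
import numpy as np, cv2
from scipy.spatial.transform import Rotation as R
def grab(name,tag):
    o=ctrl.get_obs(); im,d=ctrl.get_image(name)
    cv2.imwrite(f'pics/{tag}.png',im[:,:,::-1]); np.savez(f'pics/{tag}.npz',im=im,d=d,p=o['tool_pos'],r=o['tool_rot'])
    return im,d
def w(name,tag,u=None,v=None):
    z=np.load(f'pics/{tag}.npz'); d=z['d']; c=ctrl.camera_info(name); K=np.array(c['camera_matrix'])
    V,U=np.mgrid[:d.shape[0],:d.shape[1]]
    P=np.stack([(U-K[0,2])/K[0,0]*d,(V-K[1,2])/K[1,1]*d,d],-1)
    if name=='wrist':
        T=np.array(c['T_tool_cam']); P=P@T[:3,:3].T+T[:3,3]
        P=P@R.from_rotvec(z['r']).as_matrix().T+z['p']
    else:
        M=R.from_rotvec(np.ravel(c['rvec'])).as_matrix(); P=(P-np.ravel(c['tvec']))@M
    return P
E
python3 - <<'E'
from h import *
grab('top','top0'); grab('scene','sc0')
o=ctrl.get_obs(); print(o)
a=cv2.imread('pics/top0.png'); cv2.imwrite('pics/top0b.png',cv2.resize(a,(800,600)))
E
```

```text
pics
{'t': 0.1, 'q': array([ 1.22498213e+00,  5.33123343e-02,  1.61415793e+00, -2.13191897e-05,
        1.47602990e+00, -1.18968211e-01]), 'dq': array([-0.0001673 , -0.00216346, -0.00268214,  0.00114586, -0.00227483,
        0.00195678]), 'effort': array([-1.19039379e-05, -3.94901776e+01, -3.71361959e+01, -1.67142039e-04,
        3.92503527e-03, -8.62339704e-06]), 'tool_pos': array([0.14035631, 0.60844807, 0.23017191]), 'tool_rot': array([-3.55514603e-01, -3.12098941e+00,  2.92304568e-03]), 'contact_force': array([ 0.67370872,  0.36999991, -0.72188163]), 'wrist_torque': array([ 0.03901445, -0.01091485, -0.02125727]), 'grip_force': 0.0, 'opening': 0.08528251974308222}
```

View pics/top0b.png

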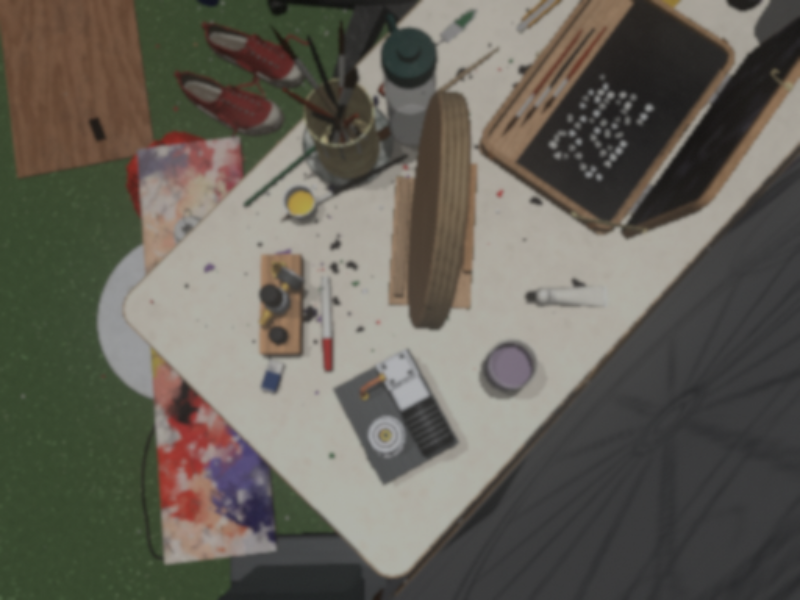

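View pics/sc0.png

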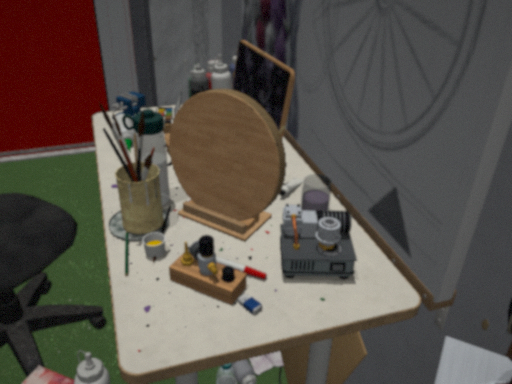

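The top view shows the coupler at about (247,278) in original pixels, the stand at (180,195), the regulator knob at (173,189) and the motor to the right of the coupler. In the scene view the regulator stands at about (207,250) in the middle hole.

Run:
```python
from h import *
P=w('top','top0'); np.set_printoptions(precision=4,suppress=True)
s=.64
for n,u,v in [('coupler',386,435),('rim',386,424),('deck1',337,388),('deck2',386,480),('motor',435,430),('motorfar',455,440),('head',400,365),('st1',263,258),('st2',300,258),('st3',264,354),('st4',300,354),('knob',269,295),('dust',278,335),('gauge?',290,275),('x',280,270),('jar',510,368),('pen',327,330),('board base',400,290)]:
    print(n,P[int(v*s),int(u*s)])
z=P[...,2]
def cen(cx,cy,r,lo,hi,tag):
    m=(np.hypot(P[...,0]-cx,P[...,1]-cy)<r)&(z>lo)&(z<hi); q=P[m]; print(tag,m.sum(),q.mean(0),q.min(0),q.max(0))
c=P[int(435*s),int(386*s)]; cen(c[0],c[1],.03,.112,.125,'rim')
k=P[int(295*s),int(269*s)]; cen(k[0],k[1],.03,.095,.125,'knob')
k=P[int(335*s),int(278*s)]; cen(k[0],k[1],.03,.05,.065,'dust')
# base orientation: deck points
m=(z>.05)&(z<.062)&(np.hypot(P[...,0]-c[0],P[...,1]-c[1])<.1); print(cv2.minAreaRect(P[m][:,:2].astype(np.float32)))
c2=P[int(305*s),int(264*s)]
m=(z>.028)&(z<.04)&(np.hypot(P[...,0]-k[0],P[...,1]-k[1])<.16); 
b=cv2.minAreaRect(P[m][:,:2].astype(np.float32)); print(b)
# scale up crop
a=cv2.imread('pics/top0.png')[140:320,140:320]; cv2.imwrite('pics/crop.png',cv2.resize(a,(600,600),interpolation=cv2.INTER_CUBIC))
```

```text
coupler [ 0.3983 -0.2221  0.1019]
rim [ 0.4121 -0.2203  0.0616]
deck1 [ 0.4615 -0.1543  0.0566]
deck2 [ 0.339  -0.2182  0.0554]
motor [ 0.4025 -0.2834  0.1025]
motorfar [ 0.3891 -0.3104  0.0552]
head [ 0.4859 -0.2425  0.1106]
st1 [ 0.6479 -0.0502  0.0326]
st2 [ 0.648  -0.102   0.0243]
st3 [ 0.5128 -0.0509  0.0356]
st4 [ 0.5127 -0.1002  0.0199]
knob [ 0.5816 -0.0757  0.1127]
dust [ 0.5358 -0.0742  0.0546]
gauge? [ 0.6132 -0.0953  0.0749]
x [ 0.6261 -0.0793  0.0572]
jar [ 0.4818 -0.3868  0.0562]
pen [ 0.5453 -0.1372  0.0146]
board base [ 0.5971 -0.2429  0.031 ]
rim 285 [ 0.3973 -0.22    0.117 ] [ 0.3773 -0.2404  0.112 ] [ 0.4179 -0.1994  0.1233]
knob 160 [ 0.5809 -0.0745  0.1081] [ 0.5685 -0.0869  0.0956] [ 0.5954 -0.0601  0.114 ]
dust 137 [ 0.5413 -0.0698  0.0578] [ 0.525  -0.0833  0.0503] [ 0.5657 -0.0505  0.0648]
((0.4220413863658905, -0.2312619835138321), (0.14305755496025085, 0.11496037989854813), 26.69577407836914)
((0.5818919539451599, -0.07300356030464172), (0.05736222490668297, 0.13995282351970673), 89.01909637451172)
```

View pics/crop.png

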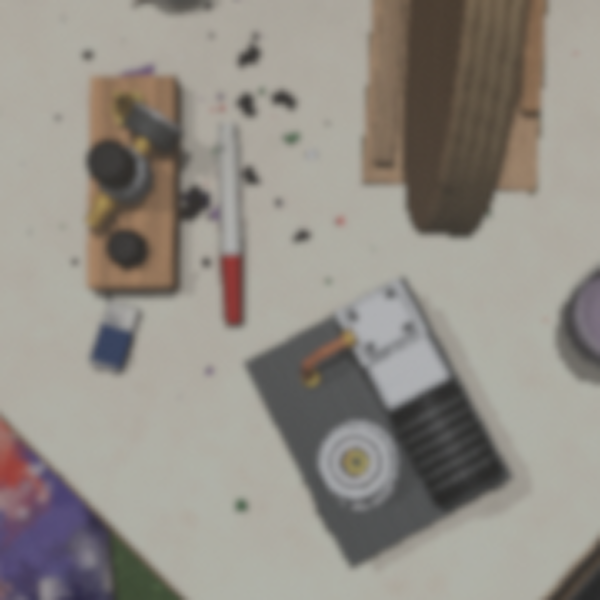

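Run:
```python
from h import *
o=ctrl.get_obs(); M=R.from_rotvec(o['tool_rot']).as_matrix(); print(M.round(3))
P=w('top','top0'); s=.64
np.set_printoptions(precision=4,suppress=True)
for u,v in [(368,387),(380,380),(362,393),(372,383),(430,320),(440,150),(450,100)]: print(u,v,P[int(v*s),int(u*s)])
z=P[...,2]; m=(z>.13)&(P[...,0]<.75)&(P[...,1]>-.4)&(P[...,0]>0.3); print(P[m].min(0),P[m].max(0))
m=(z>.112)&(z<.125)&(np.hypot(P[...,0]-.397,P[...,1]+.22)<.028)
print(cv2.minEnclosingCircle(P[m][:,:2].astype(np.float32)))
c=ctrl.camera_info('wrist'); print(c)
```

```text
[[-0.974  0.225 -0.001]
 [ 0.225  0.974 -0.002]
 [ 0.    -0.002 -1.   ]]
368 387 [ 0.4594 -0.2004  0.1122]
380 380 [ 0.4669 -0.2164  0.1118]
362 393 [ 0.4524 -0.1912  0.0992]
372 383 [ 0.4633 -0.2063  0.1104]
430 320 [ 0.53   -0.2811  0.2013]
440 150 [ 0.6988 -0.2961  0.2925]
450 100 [ 0.7694 -0.3114  0.2601]
[ 0.3  -0.4   0.13] [ 0.75   -0.2602  1.0562]
((0.3973924517631531, -0.21990489959716797), 0.02103387750685215)
{'camera_matrix': array([[273.4155,   0.    , 254.0749],
       [  0.    , 273.4155, 188.4439],
       [  0.    ,   0.    ,   1.    ]]), 'T_tool_cam': array([[ 0.0013, -0.9572, -0.2893,  0.0749],
       [ 1.    ,  0.0013,  0.0003, -0.0004],
       [ 0.0001, -0.2893,  0.9572, -0.1432],
       [ 0.    ,  0.    ,  0.    ,  1.    ]])}
```

The crop shows the dial on the upper right of the knob and the outlet at the lower left. The coupler is at crop (355,460), with the copper pipe about 60 mm from it to the unit's left. I'll move to the coupler with the fingers closing along the unit's y.

Emit:
jog_arm --pt "0 0 0 0 0 0.185 0.32" --pt "0 0 0 0 0 0.185 0.32" --pt "0 0 0 0 0 0.185 0.32" --pt "0 0 0 0 0 0.185 0.32" --pt "0 0 0 0 0 0.185 0.32" --pt "0 0 0 0 0 0.185 0.32" --pt "-1 0.145 0 0 0 0 0.32" --pt "-1 0.145 0 0 0 0 0.32"

```text
t: 0.9
tool_pos: [0.1638, 0.5754, 0.2305]
tool_rot: [1.639, 2.68, -0.002]
contact_force: [0.8, 1.0, 0.1]
opening: 0.0562
grip_force: 0.0
```

Emit:
jog_arm --pt "-1 0.145 0 0 0 0 0.32" --pt "-1 0.145 0 0 0 0 0.32" --pt "-1 0.145 0 0 0 0 0.32" --pt "-1 0.145 0 0 0 0 0.32" --pt "-1 0.145 0 0 0 0 0.32" --pt "-1 0.145 0 0 0 0 0.32" --pt "-1 0.145 0 0 0 0 0.32" --pt "-1 0.145 0 0 0 0 0.32"

```text
t: 1.7
tool_pos: [0.2578, 0.4428, 0.231]
tool_rot: [-1.64, -2.679, 0.001]
contact_force: [-0.3, -0.0, -0.5]
opening: 0.0561
grip_force: 0.0
```

Emit:
jog_arm --pt "-1 0.145 0 0 0 0 0.32" --pt "-1 0.145 0 0 0 0 0.32" --pt "-1 0.145 0 0 0 0 0.32" --pt "-1 0.145 0 0 0 0 0.32" --pt "-1 0.145 0 0 0 0 0.32" --pt "-1 0.145 0 0 0 0 0.32" --pt "-1 0.145 0 0 0 0 0.32" --pt "-1 0.145 0 0 0 0 0.32"

```text
t: 2.5
tool_pos: [0.351, 0.3109, 0.231]
tool_rot: [-1.64, -2.679, 0.0]
contact_force: [-0.5, 0.1, 0.1]
opening: 0.0564
grip_force: 0.0
```

Emit:
jog_arm --pt "-1 0.145 0 0 0 0 0.32" --pt "-1 0.145 0 0 0 0 0.32" --pt "-1 0.145 0 0 0 0 0.32" --pt "-1 0.145 0 0 0 0 0.32" --pt "-1 0.145 0 0 0 0 0.32" --pt "-1 0.145 0 0 0 0 0.32" --pt "-1 0.145 0 0 0 0 0.32" --pt "-1 0.145 0 0 0 0 0.32"

```text
t: 3.3
tool_pos: [0.4443, 0.179, 0.231]
tool_rot: [-1.641, -2.679, 0.0]
contact_force: [-0.5, -1.2, -0.7]
opening: 0.0563
grip_force: 0.0
```

Emit:
jog_arm --pt "-0.98 -0.656 0 0 0 0 0.32" --pt "-0.98 -0.656 0 0 0 0 0.32" --pt "-0.98 -0.656 0 0 0 0 0.32" --pt "-0.98 -0.656 0 0 0 0 0.32" --pt "-0.98 -0.656 0 0 0 0 0.32" --pt "-0.98 -0.656 0 0 0 0 0.32" --pt "-0.98 -0.656 0 0 0 0 0.32" --pt "-0.98 -0.656 0 0 0 0 0.32"

```text
t: 4.1
tool_pos: [0.4214, -0.0084, 0.231]
tool_rot: [-1.64, -2.679, 0.0]
contact_force: [-0.3, -0.6, -0.4]
opening: 0.0562
grip_force: 0.0
```

Emit:
jog_arm --pt "-0.98 -0.656 0 0 0 0 0.32" --pt "-0.98 -0.656 0 0 0 0 0.32" --pt "-0.98 -0.656 0 0 0 0 0.32" --pt "-0.98 -0.656 0 0 0 0 0.32" --pt "-0.98 -0.656 0 0 0 0 0.32" --pt "-0.98 -0.656 0 0 0 0 0.32" --pt "-0.98 -0.656 0 0 0 0 0.32" --pt "-0.98 -0.656 0 0 0 0 0.32"

```text
t: 4.9
tool_pos: [0.3992, -0.1956, 0.231]
tool_rot: [-1.641, -2.679, -0.0]
contact_force: [1.3, -0.9, -0.2]
opening: 0.0566
grip_force: 0.0
```

Emit:
jog_arm --pt "-0.6 -0.4 0 0 0 0 0.32" --pt "0 0 0 0 0 0 0.32" --pt "0 0 0 0 0 0 0.32"

```text
t: 5.2
tool_pos: [0.3981, -0.2086, 0.2311]
tool_rot: [-1.64, -2.679, -0.001]
contact_force: [-0.3, 0.8, 0.3]
opening: 0.0564
grip_force: 0.0
```

```bash
cat > m.py <<'E'
from h import *
import sys
np.set_printoptions(precision=4,suppress=True)
def circ(tag,cam,c,r,lo,hi):
    P=w(cam,tag); m=(P[...,2]>lo)&(P[...,2]<hi)&(np.hypot(P[...,0]-c[0],P[...,1]-c[1])<r)
    q=P[m][:,:2].astype(np.float32); cc,rr=cv2.minEnclosingCircle(q); print(tag,len(q),np.array(cc),round(rr,4),'zmed',np.median(P[m][:,2])); return np.array(cc)
E
python3 - <<'E'
from m import *
grab('wrist','w1'); o=ctrl.get_obs(); print(o['tool_pos'],o['q'])
c=circ('w1','wrist',(.397,-.22),.028,.113,.125)
P=w('wrist','w1'); z=P[...,2]; print(P[188,254],P[188,200])
d=c-o['tool_pos'][:2]; M=R.from_rotvec(o['tool_rot']).as_matrix(); print('tool delta',M[:2,:2].T@d)
m=(z>.05)&(z<.062)&(np.hypot(P[...,0]-c[0],P[...,1]-c[1])<.11); print(cv2.minAreaRect(P[m][:,:2].astype(np.float32)))
E
```

```text
[ 0.3982 -0.2083  0.2311] [-0.648  -0.3895  2.0033  0.0004  1.5283 -1.1207]
w1 1118 [ 0.3969 -0.2205] 0.0212 zmed 0.11696226175027714
[ 0.398  -0.211   0.1199] [ 0.3456 -0.2783 -0.0003]
tool delta [-0.0104 -0.0067]
((0.4133675694465637, -0.2147669643163681), (0.14312505722045898, 0.07756981253623962), 27.1259708404541)
```

View pics/w1.png

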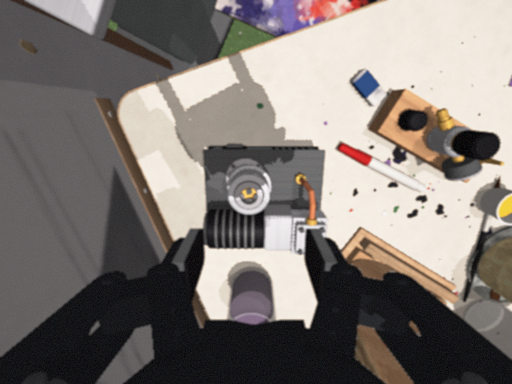

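The wrist view shows the coupler at about (248,187) and the pipe elbow at (298,180), clear of the fingers' line. Axis at (0.397,-0.2205), rim z = 0.12, deck angle 27°: all consistent.

Emit:
jog_arm --pt "-0.52 -0.335 0 0 0 0 0.32" --pt "0 0 1 0 0 0 0.32" --pt "0 0 1 0 0 0 0.32" --pt "0 0 1 0 0 0 0.32" --pt "0 0 1 0 0 0 0.32" --pt "0 0 1 0 0 0 0.32" --pt "0 0 1 0 0 0 0.32" --pt "0 0 0.7 0 0 0 0.32"

```text
t: 6.05
tool_pos: [0.3966, -0.2208, 0.0959]
tool_rot: [-1.638, -2.679, -0.0]
contact_force: [0.6, 0.3, 1.3]
opening: 0.0561
grip_force: 0.0
```

Emit:
jog_arm --pt "0 0 0.35 0 0 0 0.32" --pt "0 0 0 0 0 0 -0.1" --pt "0 0 0 0 0 0 -0.1" --pt "0 0 0 0 0 0 -0.1" --pt "0 0 0 0 0 0 -0.1" --grip_force 50

```text
t: 6.55
tool_pos: [0.3974, -0.2204, 0.0901]
tool_rot: [1.64, 2.679, 0.003]
contact_force: [4.1, 3.5, -7.4]
opening: 0.0413
grip_force: 52.7
```

Emit:
jog_arm --pt "0 0 0.15 0 0 0 -0.1" --pt "0 0 0.15 0 0 0 -0.1" --pt "0 0 0.1 0 0 0 -0.1"

```text
t: 6.85
tool_pos: [0.3976, -0.2205, 0.0838]
tool_rot: [-1.64, -2.679, -0.003]
contact_force: [-0.2, 6.4, 2.0]
opening: 0.0407
grip_force: 53.7
```

Emit:
jog_arm --pt "0 0 0.1 0 0 0 -0.1" --pt "0 0 0.05 0 0 0 -0.1" --pt "0 0 0 0 0 0 -0.1"

```text
t: 7.15
tool_pos: [0.3977, -0.2206, 0.0813]
tool_rot: [-1.64, -2.679, -0.003]
contact_force: [-1.6, 7.2, 6.2]
opening: 0.0413
grip_force: 54.0
```

Emit:
jog_arm --pt "0 0 0.08 0 0 0 -0.1" --pt "0 0 0 0 0 0 -0.1" --pt "0 0 0 0 0 0 -0.1"

```text
t: 7.45
tool_pos: [0.3978, -0.2207, 0.0808]
tool_rot: [-1.639, -2.679, -0.003]
contact_force: [-4.6, 8.7, 11.6]
opening: 0.0411
grip_force: 54.8
```

Emit:
jog_arm --pt "0 0 0.1 0 0 0 -0.1" --pt "0 0 0.05 0 0 0 -0.1" --pt "0 0 0 0 0 0 -0.1"

```text
t: 7.75
tool_pos: [0.3985, -0.2215, 0.0805]
tool_rot: [1.639, 2.68, 0.002]
contact_force: [-9.1, 12.6, 25.9]
opening: 0.0406
grip_force: 56.5
```

Emit:
jog_arm --pt "0 0 -0.15 0 0 0 0.35" --pt "0 0 0 0 0 0 0.35" --pt "0 0 0 0 0 0 0.35" --pt "0 0 0 0 0 0 0.35"

```text
t: 8.15
tool_pos: [0.3969, -0.2214, 0.0776]
tool_rot: [-1.64, -2.679, 0.001]
contact_force: [0.2, 1.2, 0.5]
opening: 0.0577
grip_force: 0.0
```

Emit:
jog_arm --pt "0 0 -1 0 0 0 0.35" --pt "0 0 -1 0 0 0 0.35" --pt "0 0 -1 0 0 0 0.35" --pt "0 0 -1 0 0 0 0.35" --pt "0 0 -1 0 0 0 0.35" --pt "0 0 -1 0 0 0 0.35" --pt "0 0 -1 0 0 0 0.35" --pt "0 0 0 0 0 0 0.35"

```text
t: 8.95
tool_pos: [0.3982, -0.2224, 0.2206]
tool_rot: [1.638, 2.675, -0.001]
contact_force: [0.5, 0.1, -0.6]
opening: 0.0573
grip_force: 0.0
```

Run:
```python
from m import *
grab('wrist','w2'); o=ctrl.get_obs(); print(o['t'],o['tool_pos'],o['opening'])
P=w('wrist','w2'); z=P[...,2]; r=np.hypot(P[...,0]-.397,P[...,1]+.2205)
print(np.median(z[(r<.0135)&(r>.0105)]),np.median(z[(r<.0205)&(r>.0165)]))
r=np.hypot(w('wrist','w1')[...,0]-.397,w('wrist','w1')[...,1]+.2205);z=w('wrist','w1')[...,2]
print('before',np.median(z[(r<.0135)&(r>.0105)]),np.median(z[(r<.0205)&(r>.0165)]))
circ('w2','wrist',(.397,-.22),.018,.1165,.126)
c=circ('w2','wrist',(.397,-.22),.026,.1,.126)
a=cv2.imread('pics/w2.png')
# top view of regulator incl. w2 right portion
cv2.imwrite('pics/w2c.png',np.hstack([cv2.resize(a[130:250,180:300],(400,400),interpolation=2),cv2.resize(a[60:180,380:500],(400,400),interpolation=2)]))
```

```text
9.0 [ 0.3975 -0.2218  0.2187] 0.05793379422168079
0.30610627531498846 0.11188410979743199
before 0.11959892970569731 0.1165463298211135
w2 457 [ 0.3974 -0.221 ] 0.0142 zmed 0.1194319708143573
w2 1460 [ 0.3976 -0.2211] 0.0212 zmed 0.1107634985761783
```

View pics/w2c.png

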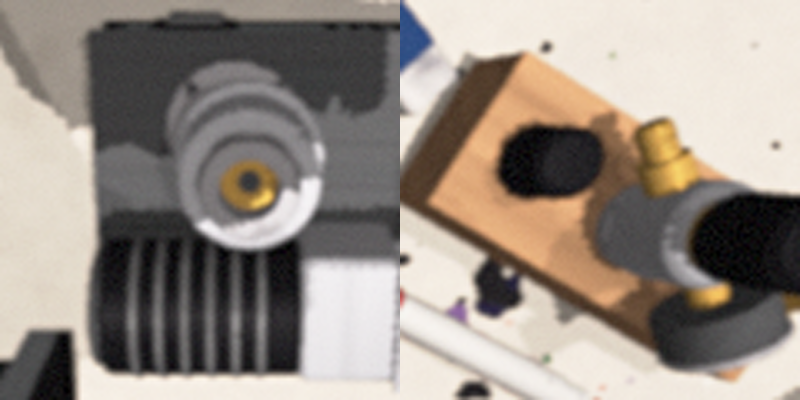

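The left crop shows the sleeve standing back (about 6 mm lower than before), with the brass retainer up in the bore at crop (250,185). The right crop shows the regulator with its dial at lower right and outlet at the top. Now over to the regulator.

Emit:
jog_arm --pt "0 0 0 0 0 -0.183 0.2" --pt "0 0 0 0 0 -0.183 0.2" --pt "0 0 0 0 0 -0.183 0.2" --pt "0 0 0 0 0 -0.183 0.2" --pt "-0.386 1 0 0 0 0 0.2" --pt "-0.386 1 0 0 0 0 0.2" --pt "-0.386 1 0 0 0 0 0.2" --pt "-0.386 1 0 0 0 0 0.2"

```text
t: 9.8
tool_pos: [0.4635, -0.1665, 0.2154]
tool_rot: [-0.813, -3.031, -0.001]
contact_force: [-0.5, 0.3, 0.6]
opening: 0.051
grip_force: 0.0
```

Emit:
jog_arm --pt "-0.386 1 0 0 0 0 0.2" --pt "-0.386 1 0 0 0 0 0.2" --pt "-0.386 1 0 0 0 0 0.2" --pt "-0.386 1 0 0 0 0 0.2" --pt "-0.386 1 0 0 0 0 0.2" --pt "-0.386 1 0 0 0 0 0.2" --pt "-0.386 1 0 0 0 0 0.2" --pt "0 0 0 0 0 0 0.2"

```text
t: 10.6
tool_pos: [0.5807, -0.0717, 0.2151]
tool_rot: [-0.809, -3.032, -0.0]
contact_force: [0.3, 0.3, -0.3]
opening: 0.0515
grip_force: 0.0
```

Run:
```python
from m import *
grab('wrist','w3'); o=ctrl.get_obs(); print(o['t'],o['tool_pos'],o['opening'],o['q'])
c=circ('w3','wrist',(.581,-.0745),.022,.1,.118)
M=R.from_rotvec(o['tool_rot']).as_matrix(); print('tool delta',M[:2,:2].T@(c-o['tool_pos'][:2]), np.degrees(np.arctan2(M[1,1],M[0,1])))
a=cv2.imread('pics/w3.png'); cv2.imwrite('pics/w3c.png',cv2.resize(a[100:300,150:390],(720,600),interpolation=2))
```

```text
10.65 [ 0.58   -0.0725  0.2154] 0.050976812749525674 [-0.2515 -0.0302  1.7232 -0.0004  1.4522 -1.3001]
w3 655 [ 0.5819 -0.0736] 0.0145 zmed 0.11002852734492818
tool delta [-0.0022  0.    ] 60.08012252600441
```

View pics/w3c.png

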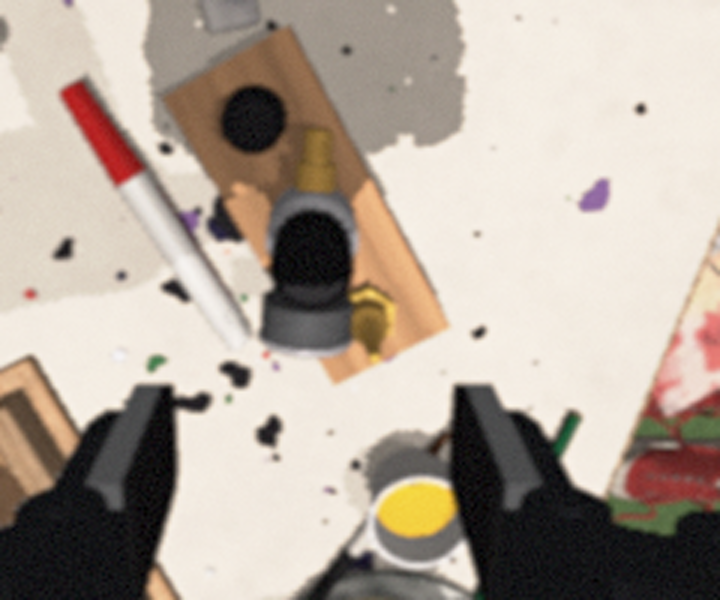

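The crop shows the knob at (312,245) with the dial straight below it (tool -x), so the grip across y is aligned; the nozzle at (370,320) stays clear of the right finger.

Emit:
jog_arm --pt "-0.11 0 0.9 0 0 0 0.2" --pt "0 0 1 0 0 0 0.2" --pt "0 0 1 0 0 0 0.2" --pt "0 0 1 0 0 0 0.2" --pt "0 0 1 0 0 0 0.2" --pt "0 0 1 0 0 0 0.2" --pt "0 0 0.7 0 0 0 0.2" --pt "0 0 0.25 0 0 0 0.2"

```text
t: 11.45
tool_pos: [0.5804, -0.0744, 0.0781]
tool_rot: [-0.813, -3.03, 0.0]
contact_force: [-0.6, -0.8, -0.6]
opening: 0.0514
grip_force: 0.0
```

Emit:
jog_arm --pt "0 0 0 0 0 0 -0.5" --pt "0 0 0 0 0 0 -0.5" --pt "0 0 0 0 0 0 -0.5" --pt "0 0 0 0 0 0 -0.5" --pt "0 0 0 0 0 0 -0.5" --grip_force 50

```text
t: 11.95
tool_pos: [0.5828, -0.0744, 0.0813]
tool_rot: [0.813, 3.034, -0.0]
contact_force: [-0.5, 0.6, -0.4]
opening: 0.0266
grip_force: 49.3
```

Emit:
jog_arm --pt "0 0 -0.5 0 0 0 -0.5" --pt "0 0 -1 0 0 0 -0.5" --pt "0 0 -1 0 0 0 -0.5" --pt "0 0 -1 0 0 0 -0.5" --pt "0 0 -1 0 0 0 -0.5" --pt "0 0 -1 0 0 0 -0.5" --pt "0 0 -1 0 0 0 -0.5" --pt "0 0 0 0 0 0 -0.5"

```text
t: 12.75
tool_pos: [0.5844, -0.0747, 0.2153]
tool_rot: [0.811, 3.027, 0.0]
contact_force: [-0.8, -0.1, -1.1]
opening: 0.0269
grip_force: 49.6
```

Emit:
jog_arm --pt "0.397 -1 0 0 0 0 -0.5" --pt "0.397 -1 0 0 0 0 -0.5" --pt "0.397 -1 0 0 0 0 -0.5" --pt "0.397 -1 0 0 0 0 -0.5" --pt "0.397 -1 0 0 0 0 -0.5" --pt "0.397 -1 0 0 0 0 -0.5" --pt "0.397 -1 0 0 0 0 -0.5" --pt "0.397 -1 0 0 0 0 -0.5"

```text
t: 13.55
tool_pos: [0.4462, -0.1812, 0.2096]
tool_rot: [-0.813, -3.033, -0.001]
contact_force: [0.5, 0.4, -2.4]
opening: 0.0264
grip_force: 49.7
```

Emit:
jog_arm --pt "0.397 -1 0 0 0 0 -0.5" --pt "0.397 -1 0 0 0 0 -0.5" --pt "0.397 -1 0 0 0 0 -0.5" --pt "0 0 0 0 0 0 -0.5" --pt "0 0 0 0 0 0 -0.5"

```text
t: 14.05
tool_pos: [0.3965, -0.2209, 0.2101]
tool_rot: [-0.815, -3.034, -0.001]
contact_force: [0.2, 1.2, -3.3]
opening: 0.0263
grip_force: 50.0
```

Run:
```python
from m import *
grab('wrist','w4'); o=ctrl.get_obs(); print(o)
p=o['tool_pos']; M=R.from_rotvec(o['tool_rot']).as_matrix()
P=w('wrist','w4'); Q=(P-p)@M   # tool coords
np.savez('pics/q4.npz',Q=Q)
m=(np.abs(Q[...,0])<.02)&(np.abs(Q[...,1])<.02)&(Q[...,2]<-.005)&(Q[...,2]>-.06)
print(m.sum(), np.percentile(Q[m],[2,50,98],axis=0))
zt=np.percentile(Q[m][:,2],5); print('knob top z in tool',zt)
t=m&(Q[...,2]<zt+.004); q=Q[t][:,:2].astype(np.float32); print(cv2.minEnclosingCircle(q),len(q))
print(M)
```

```text
{'t': 14.1, 'q': array([-0.672 , -0.3632,  2.0186,  0.0005,  1.4868, -1.7191]), 'dq': array([ 0.0132,  0.0052, -0.0084, -0.0007,  0.0005, -0.0021]), 'effort': array([ -0.4407, -22.6096, -38.2748,  -0.0228,   0.0074,   0.0001]), 'tool_pos': array([ 0.3969, -0.2207,  0.2102]), 'tool_rot': array([-0.8132, -3.0342, -0.0011]), 'contact_force': array([ 0.4452,  0.8823, -2.018 ]), 'wrist_torque': array([ 0.0466, -0.0345, -0.0407]), 'grip_force': 49.96111214160919, 'opening': 0.026743271607294963}
5625 [[-0.0084 -0.0192 -0.0571]
 [ 0.0102 -0.     -0.0291]
 [ 0.015   0.0188 -0.0071]]
knob top z in tool -0.05409907003985487
((0.007333496119827032, 0.00012454387615434825), 0.020937738940119743) 474
[[-0.866   0.5001 -0.0002]
 [ 0.5001  0.866   0.0007]
 [ 0.0005  0.0006 -1.    ]]
```

View pics/w4.png

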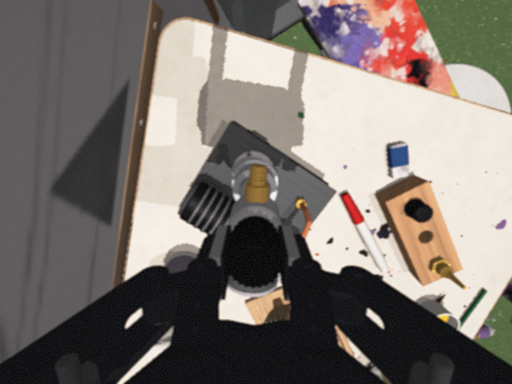

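The view shows the regulator held upright, outlet at (258,182) and knob at (255,250), with the coupler partly hidden behind the outlet. I'll locate the knob top in the tool frame.

Run:
```python
from m import *
Q=np.load('pics/q4.npz')['Q']
V,U=np.mgrid[:384,:512]; win=(abs(U-255)<32)&(abs(V-250)<42)
im=cv2.imread('pics/w4.png'); dark=im.max(2)<45
h=Q[...,2][win&dark]; print(np.histogram(h,bins=np.arange(-.06,.03,.004)))
m=win&(abs(Q[...,0])<.02)&(abs(Q[...,1])<.0132)&(Q[...,2]<-.026)&(Q[...,2]>-.036)
q=Q[m]; print(len(q),np.median(q[:,2]),q.min(0),q.max(0))
# plane tilt of the top
top=q[abs(q[:,2]-np.median(q[:,2]))<.002]; A=np.c_[top[:,:2],np.ones(len(top))]; print(np.linalg.lstsq(A,top[:,2],rcond=None)[0]); print(cv2.minEnclosingCircle(top[:,:2].astype(np.float32)), np.percentile(top,[1,99],axis=0))
# outlet (brass) top: position
b=(abs(U-258)<14)&(abs(V-182)<18); print(np.percentile(Q[b],[5,50,95],axis=0))
```

```text
(array([   0,    0,    0,    0,    0,  146,   85, 1712,  640,  224,  219,
        198,  175,  150,  116,   22,    0,    1,    0,    0,    0,    0]), array([-0.06 , -0.056, -0.052, -0.048, -0.044, -0.04 , -0.036, -0.032,
       -0.028, -0.024, -0.02 , -0.016, -0.012, -0.008, -0.004,  0.   ,
        0.004,  0.008,  0.012,  0.016,  0.02 ,  0.024,  0.028]))
2142 -0.028986399315918076 [-0.0121 -0.0132 -0.036 ] [ 0.0157  0.0132 -0.026 ]
[ 0.0225 -0.0053 -0.029 ]
((0.001560876378789544, 0.0016683600842952728), 0.01570437289774418) [[-0.0091 -0.0124 -0.0305]
 [ 0.0137  0.0126 -0.0271]]
[[ 0.0078 -0.0079  0.0152]
 [ 0.0262  0.0014  0.0186]
 [ 0.0394  0.014   0.1144]]
```

Emit:
jog_arm --pt "-0.08 0 0.3 0 0 0 -0.5" --pt "0 0 0.3 0 0 0 -0.5" --pt "0 0 0.1 0 0 0 -0.5" --pt "0 0 0 0 0 0 -0.5"

```text
t: 14.5
tool_pos: [0.398, -0.2214, 0.1957]
tool_rot: [-0.812, -3.033, -0.001]
contact_force: [-0.3, 0.1, -3.0]
opening: 0.0265
grip_force: 50.0
```

Emit:
jog_arm --pt "0 0 0.1 0 0 0 -0.5" --pt "0 0 0.1 0 0 0 -0.5" --pt "0 0 0 0 0 0 -0.5"

```text
t: 14.8
tool_pos: [0.3981, -0.2218, 0.1925]
tool_rot: [-0.813, -3.034, -0.0]
contact_force: [0.3, 0.8, -1.9]
opening: 0.0267
grip_force: 50.0
```

Emit:
jog_arm --pt "0 0 0.1 0 0 0 -0.5" --pt "0 0 0.05 0 0 0 -0.5" --pt "0 0 0 0 0 0 -0.5"

```text
t: 15.1
tool_pos: [0.3981, -0.2219, 0.1895]
tool_rot: [-0.813, -3.034, -0.0]
contact_force: [-0.3, -1.0, -2.2]
opening: 0.0271
grip_force: 49.9
```

Emit:
jog_arm --pt "0 0 0.1 0 0 0 -0.5" --pt "0 0 0.05 0 0 0 -0.5" --pt "0 0 0 0 0 0 -0.5"

```text
t: 15.4
tool_pos: [0.3981, -0.2218, 0.1864]
tool_rot: [-0.813, -3.034, -0.0]
contact_force: [-1.1, 0.4, -1.9]
opening: 0.0265
grip_force: 49.9
```

The plug is about 5 mm into the bore without force. On towards the retainer.

Emit:
jog_arm --pt "0 0 0.1 0 0 0 -0.5" --pt "0 0 0.1 0 0 0 -0.5" --pt "0 0 0.1 0 0 0 -0.5" --pt "0 0 0 0 0 0 -0.5"

```text
t: 15.8
tool_pos: [0.3984, -0.2221, 0.1814]
tool_rot: [0.813, 3.034, -0.0]
contact_force: [-0.4, 1.5, 1.5]
opening: 0.0267
grip_force: 50.4
```

Emit:
jog_arm --pt "0 0 0.1 0 0 0 -0.5" --pt "0 0 0.1 0 0 0 -0.5" --pt "0 0 0.1 0 0 0 -0.5" --pt "0 0 0 0 0 0 -0.5"

```text
t: 16.2
tool_pos: [0.3985, -0.2221, 0.1751]
tool_rot: [0.813, 3.034, -0.001]
contact_force: [-0.3, 0.2, 4.9]
opening: 0.0266
grip_force: 50.7
```

Emit:
jog_arm --pt "0 0 0.1 0 0 0 -0.5" --pt "0 0 0.1 0 0 0 -0.5" --pt "0 0 0 0 0 0 -0.5"

```text
t: 16.5
tool_pos: [0.3986, -0.2222, 0.1714]
tool_rot: [0.813, 3.033, -0.001]
contact_force: [-1.4, 0.7, 5.5]
opening: 0.0269
grip_force: 50.7
```

Emit:
jog_arm --pt "0 0 0.1 0 0 0 -0.5" --pt "0 0 0.1 0 0 0 -0.5" --pt "0 0 0 0 0 0 -0.5"

```text
t: 16.8
tool_pos: [0.3986, -0.2222, 0.1675]
tool_rot: [0.813, 3.033, -0.001]
contact_force: [-0.4, 1.3, 6.5]
opening: 0.0266
grip_force: 50.7
```

Emit:
jog_arm --pt "0 0 0.08 0 0 0 -0.5" --pt "0 0 0 0 0 0 -0.5"

```text
t: 17.0
tool_pos: [0.3987, -0.2223, 0.1663]
tool_rot: [0.813, 3.033, -0.001]
contact_force: [-0.7, 1.3, 8.3]
opening: 0.0263
grip_force: 51.0
```

Emit:
jog_arm --pt "0 0 0.06 0 0 0 -0.5" --pt "0 0 0 0 0 0 -0.5"

```text
t: 17.2
tool_pos: [0.399, -0.2224, 0.1661]
tool_rot: [0.813, 3.032, -0.001]
contact_force: [-1.4, 3.0, 10.7]
opening: 0.0269
grip_force: 51.4
```

Emit:
jog_arm --pt "0 0 0.06 0 0 0 -0.5" --pt "0 0 0 0 0 0 -0.5"

```text
t: 17.4
tool_pos: [0.3993, -0.2227, 0.1659]
tool_rot: [0.812, 3.032, -0.002]
contact_force: [-3.6, 3.0, 15.3]
opening: 0.0264
grip_force: 51.7
```

Force rises with almost no travel at TCP z = 0.166, the expected home height. Checking the sleeve.

Run:
```python
from m import *
for n in('top','wrist','scene'): grab(n,n+'5')
P=w('top','top5'); P0=w('top','top0')
for tag,cam in(('top0','top'),('top5','top'),('wrist5','wrist'),('sc0','scene'),('scene5','scene')):
    Q=w(cam,tag); r=np.hypot(Q[...,0]-.3974,Q[...,1]+.221); m=(r<.0215)&(r>.0165)&(Q[...,2]>.104)&(Q[...,2]<.1185); print(tag,m.sum(),np.histogram(Q[...,2][m],bins=np.arange(.104,.1195,.0015))[0])
a=cv2.imread('pics/wrist5.png')[130:290,150:350]; b=cv2.imread('pics/scene5.png')[180:280,265:365]
cv2.imwrite('pics/c5.png',np.hstack([cv2.resize(a,(400,400),interpolation=2),cv2.resize(b,(400,400),interpolation=2)]))
```

```text
top0 132 [ 1  0  0  0  1  6 22 36 48 18]
top5 0 [0 0 0 0 0 0 0 0 0 0]
wrist5 468 [ 12  13  10  14   7  10  14  94 269  25]
sc0 164 [13 13 16  8  8 13 13 28 44  8]
scene5 156 [18 14 16 13  9 13 16 22 30  5]
```

View pics/c5.png

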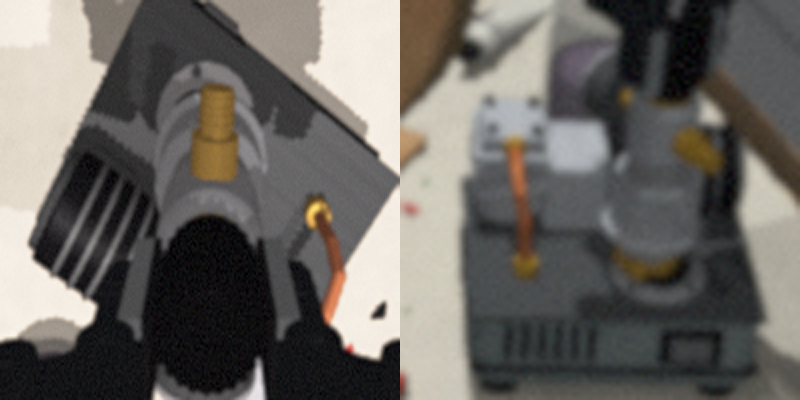

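The sleeve's top is back at z = 0.1165 (forward), and the brass hexagon shows beneath its collar: locked. Release and retreat.

Emit:
jog_arm --pt "0 0 -0.15 0 0 0 -0.5" --pt "0 0 0 0 0 0 -0.5" --pt "0 0 0 0 0 0 0.2" --pt "0 0 0 0 0 0 0.2" --pt "0 0 0 0 0 0 0.2" --pt "0 0 0 0 0 0 0.2"

```text
t: 18.15
tool_pos: [0.3979, -0.2217, 0.165]
tool_rot: [-0.813, -3.034, -0.001]
contact_force: [0.7, -0.7, -0.1]
opening: 0.0514
grip_force: 0.0
```

Emit:
jog_arm --pt "0 0 -0.5 0 0 0 0.2" --pt "0 0 -1 0 0 0 0.2" --pt "0 0 -1 0 0 0 0.2" --pt "0 0 -1 0 0 0 0.2" --pt "0 0 -1 0 0 0 0.2" --pt "0 0 -1 0 0 0 0.2" --pt "0 0 0 0 0 0 0.2" --pt "0 0 0 0 0 0 0.2"

```text
t: 18.95
tool_pos: [0.3983, -0.222, 0.276]
tool_rot: [0.813, 3.034, -0.001]
contact_force: [-0.3, 0.2, -0.2]
opening: 0.0512
grip_force: 0.0
```

Run:
```python
from m import *
grab('wrist','w6'); grab('scene','sc6'); o=ctrl.get_obs(); print(o['t'],o['tool_pos'],o['contact_force'],o['opening'])
circ('w6','wrist',(.3974,-.221),.02,.185,.205)
for tag,cam in(('w6','wrist'),('sc6','scene')):
    Q=w(cam,tag); r=np.hypot(Q[...,0]-.3974,Q[...,1]+.221); m=(r<.0215)&(r>.0165)&(Q[...,2]>.104)&(Q[...,2]<.1185); print(tag,np.histogram(Q[...,2][m],bins=np.arange(.104,.1195,.0015))[0])
```

```text
19.05 [ 0.3978 -0.2216  0.2744] [0.3472 0.3638 0.0984] 0.050859773560995684
w6 823 [ 0.3976 -0.2209] 0.0143 zmed 0.1971647317233566
w6 [  3   1   4   2   1   1   7  44 116  10]
sc6 [12 11 18 11 10 13 10 31 29  4]
```

```bash
python3 -c "
from station import ctrl
print(ctrl.finish_job())"
```

```text
the job is handed in; nothing more can be done
None
```

The regulator is seated in the coupler with the sleeve forward and locked over its plug. The arm is clear of it and the job was handed in at about 19 s; the hand-in returned no verdict.

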